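# Stand hook brackets on the drying fence and lock the keeper

### The arm

A 6-joint arm with a two-finger parallel gripper is mounted at the origin on a cart in front of the work surface, level with it; the furniture and walls round the work are solid. World frame = base frame: x ahead of the robot, y to its left, z up, the work surface at z = 0. Lengths are in m, angles in degrees, forces in N, time in s.
With the tool pointing down it reaches from about 0.3 to 0.75 m from the base axis. Payload 8.5 kg.
Tool frame: the origin (TCP) lies on the centre line of the jaws, within the pads' length; the fingertips stand 17 mm ahead of it and the grasp point (between the pads) lies 2 mm behind it (env.tcp_to_tips is the distance from the TCP to the fingertips, in m); z points along the fingers, y is the line along which they close (so a half turn about z gives the same grasp; the last joint's range is limited). The gripper opens to 85 mm and grips with 20 to 120 N. Pads are 22 mm wide; open, the fingers measure 114 mm over their backs; the gripper's body (76 mm by 85 mm) begins 54 mm behind the grasp point. The pads swing forward as they close: fully open they stand 13 mm farther back than shut.
Start: joints at [52.81, 21.807, 74.336, -0, 83.858, -12.336], TCP at [0.231, 0.499, 0.248] pointing down, gripper open.
Joint ranges: [-178.18, 178.18], [-50.72, 133.34], [12.68, 142.11], [-81.47, 261.47], [9.98, 163.14], [-165.26, 165.26]. Speed limits (degrees/s): [136.94, 136.94, 180, 180, 180, 180].

### API

Orientations are given as a 3x3 rotation matrix whose columns are the frame's x, y, z axes.
In Python, from rig import env gives the robot as it stands. The module is installed in compiled form; this text tells all that it offers.
- The arm moves only by the shell command python3 -m pendant 'ROWS' [FORCE]. ROWS is JSON, a list of rows, each a list of 7 numbers: the opening, from 0 (shut) to 1 (fully open), then the shift along the tool's x, y, z in m, then the turn, a rotation vector about the tool's x, y, z in rad. A call has 1 to 5 rows; each row is the pose to reach, as a shift and turn from the pose commanded when the call began, along the tool's axes at that moment; what a row does not reach only later rows make up. A row lasts 1/8 s, in which the tool goes at most 62.5 mm and 10.7 degrees, less where a joint would pass 70% of its speed; a pose out of reach is approached as far as the arm can. A call with a gripper value outside its range is refused whole. The fingers move at their own pace and stop on an object; FORCE is the grip in N (left out, the last holds). Time passes only in rows, so rows that repeat a pose let the fingers close. It gives the time, the measured TCP pose, the force, the opening and the grip force at its end, in the units of the state.
- env.observe(): the state, without advancing time (a new reading comes with each control period).
- env.get_image(name): name is "scene" or "top" or "wrist"; returns a dict with "image" (384x512x3 uint8, blue, green, red), "fx", "fy", "cx", "cy" (pixels), "pose" (4x4, takes a point from camera to world coordinates). Camera axes: x right, y up, looking along -z (the intrinsics and any distortion apply to the point x, -y, -z); pixel columns grow to the right and rows downward; lengths in m; the calibration is good to about 2 mm. A picture is of the moment at which its call begins. There is no depth.
- env.close_job(): hands the job in; it is judged then, once.
Trained networks look in the newest picture that a camera, given by its name, has taken for a name from the list of things; names that differ only in an ending like _2 or _b are one class to them, and where a whole thing is asked for, a point or a joint stands for the part that bears it (a point fixed in the world has none). Each returns a list of dicts, best first, with "conf" (0 to 1); they miss things now and then, are a little off and sometimes report something else, mostly with a low value. They report only what shows in the picture. A call takes as long as a camera call. They do not tell look-alikes from the thing itself.
- env.find_in(camera, thing): "bbox" ([centre column, centre row, width, height] in pixels, round what is visible of it).
- env.trace(camera, thing): "mask" (384x512 bool, what is visible of it) and "bbox" ([centre column, centre row, width, height] in pixels, round what is visible of it).
- env.tip_of(camera, thing): "centre" ([column, row] in pixels: a listed point, or the origin of a listed thing).
The state is a dict: "time_s": time; "q": joint angles; "qvel": joint speeds; "joint_efforts": joint torques, N m; "position": TCP position; "tool_rot": TCP orientation; "ft_force": force on the tool from outside, world axes, zero at the start; "wrist_torque": the same for the moment, N m; "grip_width": finger opening in m; "gripper_force": force on a finger pad.
Only numpy, scipy, OpenCV 4.12 (cv2) and the standard library are available. Lean on these libraries where they do the work, as an engineer would, in place of code of your own. Each camera call takes 0.05 s, during which the arm holds its last target. There are 200 camera calls.

### The job

The primed hook brackets have to stand on the drying fence overnight. Crank the handwheel back until the keeper bar is fully retracted, then push each bracket lying on the bench against the fence and tip it up on its foot edge, so that it stands upright flat against the fence with its lip hooked over the top; when all are up, crank the keeper bar forward over the lips until its front edge is flush with the front face of the fence. Leave the other loose things on the bench where they lie.

Things in the scene. Friction and masses are not known exactly. Their poses are not given: they have to be found in the camera images.
- fence: Fixed grey steel wall, 360 long (along its y), 98 high, 16 mm thick, differently placed each time. Origin: bench level, foot of the middle of its front face; x horizontal through the wall, away from the robot; y along it to the left; z up. Steel posts 14x26x108 mm stand at y -195 and 195. A green gearbox 110x110x28 mm before its right end, part of it (with a low casing behind), carries the handwheel.
- wheel (a joint): Turn of the flat handwheel (vertical axis), rad. 0: keeper fully back, at a stop. Clockwise from above increases it and moves the keeper 3.5 mm per rad towards the robot; 13.0: keeper flush with the fence's front; stop at 15.5. Turns with 0.12 N m, stays where left. The crank handle stands at the angle pi - value about the hub, from the fence's +x towards +y (at 0: on the -x side).
- wheel_hub (a point): Point on the handwheel's axis 50 mm above the bench, at x -90, y -315 mm in the fence's frame. The wheel's rim (14 mm round bar, centreline radius 48 mm, three spokes) lies with its centre 44 mm above the bench.
- crank_handle (a point): Black upright crank handle on the wheel's rim: an 18 mm round pin 48 mm from the axis, from 56 to 92 mm above the bench; the point is on its axis, 74 mm up. It does not spin on the wheel, but turns between fingers that grip it with about 15 N, and may work out of flat fingers after half a turn: take it afresh.
- keeper_front (a point): Middle of the lower front edge of the keeper bar, a flat steel bar 420 mm long, 40 mm deep, 6 mm thick, underside 115 mm above the bench, 5 mm above the lips of standing brackets. Its x in the fence's frame is 45.5 mm when retracted and 0 when flush.
- bracket_0: Loose aluminium L bracket, 0.17 to 0.34 kg (or absent). Lies on its leg: 110 mm (its x) by 70 (y), 6 thick; origin centre of its underside. At the -x end, nearest the robot, a 6 mm lip stands up to z 42. The +x end, the foot edge, lies 10 to 40 mm from the fence, yaw to 0.3. Lip pushed: foot stops at the fence, bracket tips. Upright: x down, lip 104-110 mm up over the fence top, leans there by itself.
- foot_0 (a point): Middle of the foot end face of bracket_0 (x 55, z 3 mm in its frame).
- lip_0 (a point): Middle of the lip's free edge of bracket_0 (x -52, z 42 mm in its frame).
- bracket_1: Loose aluminium L bracket, 0.17 to 0.34 kg (or absent). Lies on its leg: 110 mm (its x) by 70 (y), 6 thick; origin centre of its underside. At the -x end, nearest the robot, a 6 mm lip stands up to z 42. The +x end, the foot edge, lies 10 to 40 mm from the fence, yaw to 0.3. Lip pushed: foot stops at the fence, bracket tips. Upright: x down, lip 104-110 mm up over the fence top, leans there by itself.
- foot_1 (a point): Middle of the foot end face of bracket_1 (x 55, z 3 mm in its frame).
- lip_1 (a point): Middle of the lip's free edge of bracket_1 (x -52, z 42 mm in its frame).
- bracket_2: Loose aluminium L bracket, 0.17 to 0.34 kg (or absent). Lies on its leg: 110 mm (its x) by 70 (y), 6 thick; origin centre of its underside. At the -x end, nearest the robot, a 6 mm lip stands up to z 42. The +x end, the foot edge, lies 10 to 40 mm from the fence, yaw to 0.3. Lip pushed: foot stops at the fence, bracket tips. Upright: x down, lip 104-110 mm up over the fence top, leans there by itself.
- foot_2 (a point): Middle of the foot end face of bracket_2 (x 55, z 3 mm in its frame).
- lip_2 (a point): Middle of the lip's free edge of bracket_2 (x -52, z 42 mm in its frame).
- sanding_block_cork: Bystander: cork sanding block, 62x112x37 mm, origin at the centre of its underside; to be left alone.
- marker_red: Bystander: marker pen with red cap, 16x120x17 mm, origin at the centre of its underside; to be left alone.
- hardener_tube_0: Bystander: small white tube with red print, 33x94x21 mm, origin at the centre of its underside; to be left alone.
- tape_measure: Bystander: yellow tape measure, 35x82x62 mm, origin at the centre of its underside; to be left alone.
Things that resemble listed ones, but are neither listed nor needed, are in the scene too. Leave any green or turquoise look-alike of the bracket_1 alone. Leave any green look-alike of the bracket_2 alone.

How it is judged (in metres and radians):
On the way, in this order (a step that is already met when the one before it is completed fails the run):
1. the keeper bar is cranked fully back (value of joint wheel below 0.6 rad), for 0.2 s.
2. every bracket stands upright, hooked on the fence, with the keeper bar still back (angle between each of bracket_0, bracket_1, bracket_2's own x axis and vertical above 2.96 rad and angle between the z axis of each of bracket_0, bracket_1, bracket_2 and the x axis of fence, either way round below 0.2 rad and height (world z) of each of foot_0, foot_1, foot_2 below 0.012 m and x of foot_0 in the frame of fence between -0.025 and 0.004 m and x of each of lip_0, lip_1, lip_2 in the frame of fence above 0.01 m and y of foot_0 in the frame of fence between -0.18 and 0.18 m and x of foot_1 in the frame of fence between -0.025 and 0.004 m and y of foot_1 in the frame of fence between -0.18 and 0.18 m and x of foot_2 in the frame of fence between -0.025 and 0.004 m and y of foot_2 in the frame of fence between -0.18 and 0.18 m and linear speed of each of bracket_0, bracket_1, bracket_2 below 0.02 m/s and value of joint wheel below 2 rad), for 0.3 s.
At the end, for the whole second after the job is handed in: Every bracket stands on its foot edge, within 10 degrees of upright and of flat to the fence, foot within 25 mm of its front face and within its length, lip over its top, at rest; the keeper's front edge is flush with the fence's front face within 2 mm (wheel at 13.0 +- 0.6 rad) (angle between each of bracket_0, bracket_1, bracket_2's own x axis and vertical above 2.96 rad and angle between the z axis of each of bracket_0, bracket_1, bracket_2 and the x axis of fence, either way round below 0.2 rad and height (world z) of each of foot_0, foot_1, foot_2 below 0.012 m and x of foot_0 in the frame of fence between -0.025 and 0.004 m and x of each of lip_0, lip_1, lip_2 in the frame of fence above 0.01 m and y of foot_0 in the frame of fence between -0.18 and 0.18 m and x of foot_1 in the frame of fence between -0.025 and 0.004 m and y of foot_1 in the frame of fence between -0.18 and 0.18 m and x of foot_2 in the frame of fence between -0.025 and 0.004 m and y of foot_2 in the frame of fence between -0.18 and 0.18 m and linear speed of each of bracket_0, bracket_1, bracket_2 below 0.02 m/s and value of joint wheel between 12.4 and 13.6 rad and velocity of joint wheel between -0.1 and 0.1 rad/s); the robot touches nothing.
It fails at once if the sanding block cork is moved more than 40 mm (distance of sanding_block_cork from where it was at the start of the episode above 0.04 m).
It fails at once if the marker red is moved more than 40 mm (distance of marker_red from where it was at the start of the episode above 0.04 m).
It fails at once if the hardener tube 0 is moved more than 40 mm (distance of hardener_tube_0 from where it was at the start of the episode above 0.04 m).
It fails at once if the tape measure is moved more than 40 mm (distance of tape_measure from where it was at the start of the episode above 0.04 m).
Of bracket_0, bracket_1, bracket_2 only 2 to 3 are there at a start; the rules pass over those that are not, and their reading is None.
At some moment in a run one of bracket_0, bracket_1, bracket_2 may be knocked a few centimetres aside while the robot is not near it.
Once in a run the grip may slacken for a moment while it holds something.
It also fails if it takes over 210 s, if anything falls off the work surface, if the arm or the gripper's body presses on something with over 40 N, if the wrist force passes 120 N, or if a joint passes its speed limit or range.

## Working session

There is one attempt and no reset: what is moved stays moved. The work goes in short steps, Python scripts to look and compute and a shell command to move; the robot and the scene stay as the last step left them, time stands still between calls to the robot, and variables do not carry over. Pictures are saved under pics/ and viewed, at most 14 in all, crops included, and the job is handed in when it is done.

```bash
mkdir -p pics; ls; python3 - <<'E'
from rig import env
import cv2
for n in("scene","top"):
    r=env.get_image(n); cv2.imwrite(f"pics/{n}0.png",r["image"]); print(n,r["fx"],r["fy"],r["cx"],r["cy"],[k for k in r],r["pose"].round(3).tolist() if hasattr(r["pose"],'round') else r["pose"])
    for t in("wheel_hub","crank_handle","keeper_front","bracket_0","foot_0","lip_0","fence"):
        print(t,[(round(float(d["conf"]),2),[round(float(v)) for v in d["centre"]]) for d in env.tip_of(n,t)])
s=env.observe();print(s["tool_rot"],s["position"],s["ft_force"])
E
```

```text
pics
scene 451.04376957544713 451.04376957544713 249.58043459070683 190.59025550691638 ['image', 'fx', 'fy', 'cx', 'cy', 'pose'] [[0.647, 0.508, -0.569, -0.309], [-0.763, 0.435, -0.479, -0.726], [0.004, 0.744, 0.669, 1.112], [0.0, 0.0, 0.0, 1.0]]
wheel_hub [(0.91, [292, 236]), (0.54, [246, 164])]
crank_handle [(0.57, [294, 244])]
keeper_front [(0.8, [245, 162])]
bracket_0 [(0.76, [226, 197]), (0.75, [208, 183]), (0.71, [188, 230]), (0.69, [248, 216]), (0.66, [243, 272]), (0.55, [140, 205])]
foot_0 [(0.92, [263, 208]), (0.88, [218, 175]), (0.78, [184, 219]), (0.71, [130, 200]), (0.67, [229, 254]), (0.66, [235, 192])]
lip_0 [(0.76, [198, 182]), (0.71, [252, 271]), (0.67, [248, 212]), (0.64, [211, 200]), (0.64, [182, 233]), (0.58, [235, 211]), (0.56, [148, 203])]
fence [(0.65, [244, 186])]
top 370.5850214749286 370.5850214749286 256.25102519713835 196.39782978162907 ['image', 'fx', 'fy', 'cx', 'cy', 'pose'] [[-0.026, 0.987, -0.158, 0.338], [-0.999, -0.031, -0.027, -0.022], [-0.032, 0.157, 0.987, 1.173], [0.0, 0.0, 0.0, 1.0]]
wheel_hub [(0.63, [328, 196])]
crank_handle [(0.97, [344, 206]), (0.53, [232, 192])]
keeper_front [(0.73, [226, 152])]
bracket_0 [(0.87, [193, 184]), (0.86, [230, 258]), (0.82, [305, 253]), (0.71, [163, 263]), (0.68, [231, 193]), (0.67, [260, 193]), (0.41, [226, 207])]
foot_0 [(0.95, [188, 167]), (0.95, [228, 178]), (0.91, [291, 249]), (0.89, [212, 242]), (0.85, [265, 177]), (0.77, [139, 265])]
lip_0 [(0.89, [227, 207]), (0.88, [256, 205]), (0.75, [191, 196]), (0.7, [327, 257]), (0.65, [174, 263]), (0.61, [237, 261])]
fence [(0.61, [234, 164])]
[[-9.07347058e-01  4.20382346e-01 -5.98444030e-06]
 [ 4.20382346e-01  9.07347058e-01 -2.95636971e-06]
 [ 4.18715867e-06 -5.19820641e-06 -1.00000000e+00]] [0.2311607  0.49902898 0.248336  ] [-1.26195859  0.23374802  0.12637759]
```

```bash
python3 - <<'E'
import cv2
a=cv2.imread("pics/scene0.png");b=cv2.imread("pics/top0.png")
cv2.imwrite("pics/s1.png",cv2.resize(a[130:310,100:340],(800,600),interpolation=cv2.INTER_CUBIC))
cv2.imwrite("pics/t1.png",cv2.resize(b[120:300,120:360],(800,600),interpolation=cv2.INTER_CUBIC))
E
```

```text
(no output)
```

View pics/s1.png

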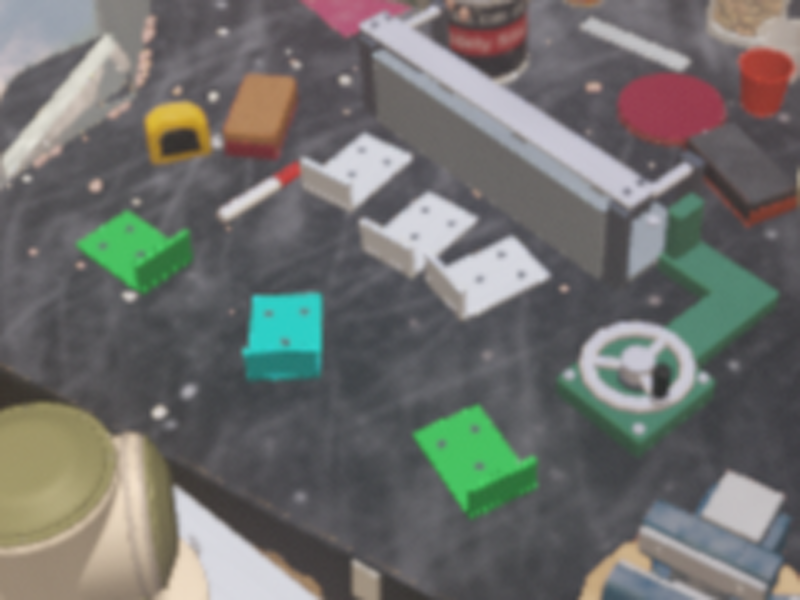

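View pics/t1.png

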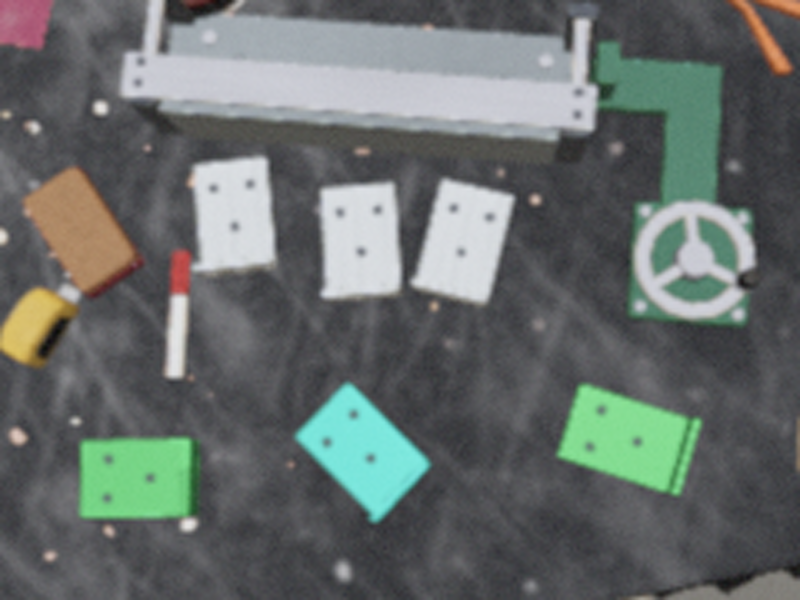

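Top crop: white brackets at full-image pixels (190,184), (228,192) and (258,192), which fit the description (primed, lip towards the robot, foot near the fence). Two green ones at (161,264) and (308,252) and a turquoise one at (229,255) are look-alikes to leave. The handle is on the right (-y) side of the wheel at (344,205). The enlarged crop above confirms this.

```bash
cat > h.py <<'E'
import numpy as np, cv2
from scipy.optimize import least_squares
from rig import env
def proj(r,P):
    T=np.array(r["pose"]);c=T[:3,:3].T@(np.asarray(P)-T[:3,3])
    return np.array([r["cx"]+r["fx"]*c[0]/-c[2], r["cy"]-r["fy"]*c[1]/-c[2]])
def ray(r,px,z):
    T=np.array(r["pose"]);d=T[:3,:3]@np.array([(px[0]-r["cx"])/r["fx"],-(px[1]-r["cy"])/r["fy"],-1]);o=T[:3,3]
    return o+d*(z-o[2])/d[2]
def fw(f,p):
    x,y,a=f[:3];c,s=np.cos(a),np.sin(a)
    return np.array([x+c*p[0]-s*p[1],y+s*p[0]+c*p[1],p[2]])
def handle(f,v):
    a=np.pi-v; return fw(f,[-.09+.048*np.cos(a),-.315+.048*np.sin(a),.074])
def best(cam,t,near=None):
    L=env.tip_of(cam,t)
    if near is not None: L=[d for d in L if np.hypot(*(np.array(d["centre"])-near))<25]
    return np.array(L[0]["centre"]) if L else None
E
python3 - <<'E'
from h import *
R={n:env.get_image(n) for n in("scene","top")}
obs=[]
for n in R:
    for t in("wheel_hub","crank_handle","keeper_front","fence"):
        p=best(n,t)
        if p is not None: obs.append((n,t,p))
t=lambda u,v:np.array([120+u*.3,120+v*.3])
obs+=[("top","kl",t(125,98)),("top","kr",t(595,131)),("top","fl",t(163,110)),("top","fr",t(556,140))]
def pt(f,k):
    kx=.0455-.0035*f[3]
    return {"wheel_hub":lambda:fw(f,[-.09,-.315,.05]),"crank_handle":lambda:handle(f,f[3]),"keeper_front":lambda:fw(f,[kx,0,.115]),
     "fence":lambda:fw(f,[0,0,0]),"kl":lambda:fw(f,[kx,.21,.118]),"kr":lambda:fw(f,[kx,-.21,.118]),"fl":lambda:fw(f,[0,.18,.098]),"fr":lambda:fw(f,[0,-.18,.098])}[k]()
res=lambda f:np.concatenate([proj(R[n],pt(f,k))-p for n,k,p in obs])
for v0 in(4.9,11.2):
    s=least_squares(res,[.5,.05,0,v0],loss="soft_l1");print(s.x.round(4),s.cost)
    print([(n,k,(proj(R[n],pt(s.x,k))-p).round(1).tolist()) for n,k,p in obs])
f=least_squares(res,[.5,.05,0,4.9],loss="soft_l1").x
L={}
for n in R:
  for k,z in(("foot_0",.003),("lip_0",.042),("bracket_0",0)):
    for d in env.tip_of(n,k):
        w=ray(R[n],d["centre"],z);c,s_=np.cos(f[2]),np.sin(f[2]);e=w[:2]-f[:2]
        print(n,k,round(float(d["conf"]),2),w[:2].round(3),"fence",[round(c*e[0]+s_*e[1],3),round(-s_*e[0]+c*e[1],3)])
E
```

```text
[ 0.6222  0.0924 -0.0688  5.5181] 33.31479359240734
[('scene', 'wheel_hub', [2.3, 3.1]), ('scene', 'crank_handle', [-3.2, 2.7]), ('scene', 'keeper_front', [4.0, -1.1]), ('scene', 'fence', [-1.2, -2.1]), ('top', 'wheel_hub', [0.6, 0.2]), ('top', 'crank_handle', [2.4, 0.0]), ('top', 'keeper_front', [1.2, -2.1]), ('top', 'fence', [-2.1, 2.6]), ('top', 'kl', [-1.2, -1.6]), ('top', 'kr', [-0.5, -7.0]), ('top', 'fl', [-1.5, 5.4]), ('top', 'fr', [0.3, 0.4])]
[ 0.6317  0.0917 -0.1045 11.6705] 16.182308606359577
[('scene', 'wheel_hub', [1.1, 2.8]), ('scene', 'crank_handle', [-2.9, 2.4]), ('scene', 'keeper_front', [1.6, 0.4]), ('scene', 'fence', [0.6, -3.3]), ('top', 'wheel_hub', [-0.5, 0.6]), ('top', 'crank_handle', [2.4, -0.6]), ('top', 'keeper_front', [1.1, 1.9]), ('top', 'fence', [-1.9, -0.3]), ('top', 'kl', [-1.2, -0.2]), ('top', 'kr', [-0.7, -0.5]), ('top', 'fl', [-1.0, 0.3]), ('top', 'fr', [0.3, -0.6])]
scene foot_0 0.96 [0.365 0.134] fence [np.float64(-0.26), np.float64(0.024)]
scene foot_0 0.89 [ 0.595 -0.025] fence [np.float64(-0.019), np.float64(-0.119)]
scene foot_0 0.69 [ 0.367 -0
[... 1939 characters left out ...]
 0.66 [0.314 0.07 ] fence [np.float64(-0.306), np.float64(-0.043)]
top lip_0 0.62 [0.523 0.221] fence [np.float64(-0.107), np.float64(0.121)]
top bracket_0 0.97 [0.34  0.098] fence [np.float64(-0.282), np.float64(-0.014)]
top bracket_0 0.96 [ 0.335 -0.133] fence [np.float64(-0.27), np.float64(-0.245)]
top bracket_0 0.96 [0.327 0.306] fence [np.float64(-0.309), np.float64(0.193)]
top bracket_0 0.8 [0.542 0.093] fence [np.float64(-0.08), np.float64(-0.005)]
top bracket_0 0.73 [0.566 0.22 ] fence [np.float64(-0.065), np.float64(0.123)]
top bracket_0 0.66 [ 0.536 -0.001] fence [np.float64(-0.08), np.float64(-0.099)]
top bracket_0 0.31 [ 0.601 -0.395] fence [np.float64(0.012), np.float64(-0.488)]
```

Keeper and handle agree on wheel ≈ 11.7 rad. Next, refine from the wrist camera above the wheel.

```bash
cat >> h.py <<'E'
def togo(P,yaw_y=None):
    "tool-axis shift to world P, and yaw change (about tool z, deg) to bring tool y to yaw_y (deg)"
    s=env.observe();R=np.array(s["tool_rot"]);p=np.array(s["position"])
    cur=np.degrees(np.arctan2(R[1,1],R[0,1]))
    print("pos",p.round(4),"yaw_y",cur.round(2),"q",np.round(s["q"],1),"F",np.round(s["ft_force"],1),"t",s["time_s"])
    print("shift",(R.T@(np.asarray(P)-p)).round(4), "rz", None if yaw_y is None else round(-(yaw_y-cur),2))
E
python3 - <<'E'
from h import *
f=[.6317,.0917,-.1045]
print(fw(f,[-.09,-.315,.05]),handle(f,11.67))
togo([*fw(f,[-.16,-.315,.05])[:2],.248],-134)
E
```

```text
[ 0.50933334 -0.21219373  0.05      ] [ 0.47561261 -0.24635383  0.074     ]
pos [0.2312 0.499  0.2483] yaw_y 65.14 q [ 52.8  21.8  74.3  -0.   83.9 -12.3] F [-0.2 -0.3  0.7] t 1.6
shift [-4.851e-01 -5.511e-01  3.000e-04] rz 199.14
```

```bash
M='python3 -m pendant'
$M '[[1,-0.032,-0.037,0,0,0,0],[1,-0.065,-0.074,0,0,0,0],[1,-0.097,-0.11,0,0,0,0],[1,-0.13,-0.147,0,0,0,0],[1,-0.162,-0.184,0,0,0,0]]' 40
$M '[[1,-0.032,-0.037,0,0,0,0],[1,-0.065,-0.074,0,0,0,0],[1,-0.097,-0.11,0,0,0,0],[1,-0.13,-0.147,0,0,0,0],[1,-0.162,-0.184,0,0,0,0]]'
$M '[[1,-0.032,-0.037,0,0,0,0],[1,-0.065,-0.074,0,0,0,0],[1,-0.097,-0.11,0,0,0,0],[1,-0.13,-0.147,0,0,0,0],[1,-0.162,-0.184,0,0,0,0]]'
for i in 1 2 3 4; do $M '[[1,0,0,0,0,0,0.174],[1,0,0,0,0,0,0.348],[1,0,0,0,0,0,0.522],[1,0,0,0,0,0,0.696],[1,0,0,0,0,0,0.869]]'; done
python3 - <<'E'
from h import *
togo([.44,-.205,.248],-134)
r=env.get_image("wrist");cv2.imwrite("pics/w0.png",r["image"])
for k,z in(("wheel_hub",.05),("crank_handle",.074),("keeper_front",.115)):
    for d in env.tip_of("wrist",k): print(k,d["conf"],d["centre"],ray(r,d["centre"],z).round(4))
E
```

```text
time_s: 2.22
position: [0.3011, 0.2626, 0.2485]
tool_rot: [[-0.908, 0.42, 0.001], [0.42, 0.908, 0.0], [-0.001, 0.0, -1.0]]
ft_force: [1.1, 0.0, -1.0]
grip_width: 0.0854
gripper_force: 0.0
time_s: 2.85
position: [0.3708, 0.0273, 0.2486]
tool_rot: [[-0.907, 0.42, 0.001], [0.42, 0.907, -0.0], [-0.001, 0.0, -1.0]]
ft_force: [0.9, 1.0, -0.4]
grip_width: 0.0855
gripper_force: 0.0
time_s: 3.48
position: [0.4404, -0.2078, 0.2484]
tool_rot: [[-0.907, 0.421, 0.0], [0.421, 0.907, -0.0], [-0.0, -0.0, -1.0]]
ft_force: [0.4, -0.1, 0.4]
grip_width: 0.0853
gripper_force: 0.0
time_s: 4.1
position: [0.4401, -0.2061, 0.2484]
tool_rot: [[-0.259, 0.966, 0.0], [0.966, 0.259, -0.0], [-0.0, 0.0, -1.0]]
ft_force: [0.7, 0.0, 0.1]
grip_width: 0.085
gripper_force: 0.0
time_s: 4.72
position: [0.4401, -0.2061, 0.2484]
tool_rot: [[0.57, 0.822, 0.0], [0.822, -0.57, -0.0], [-0.0, 0.0, -1.0]]
ft_force: [-0.0, -0.0, 0.5]
grip_width: 0.0855
gripper_force: 0.0
time_s: 5.35
position: [0.4401, -0.2061, 0.2484]
tool_rot: [[0.995, 0.095, 0.0], [0.095, -0.995, -0.0], [0.0, 0.0, -1.0]]
ft_force: [1.1, 0.1, 0.7]
grip_width: 0.0852
gripper_force: 0.0
time_s: 5.98
position: [0.4401, -0.2061, 0.2484]
tool_rot: [[0.715, -0.699, 0.0], [-0.699, -0.715, -0.0], [0.0, -0.0, -1.0]]
ft_force: [0.5, -0.2, 0.2]
grip_width: 0.0854
gripper_force: 0.0
pos [ 0.4401 -0.2061  0.2484] yaw_y -134.34 q [-39.1  15.4  84.1  -0.   80.6  95.3] F [ 0.5 -0.2  0.2] t 5.975
shift [-0.0009 -0.0007  0.0004] rz -0.34
wheel_hub 0.63 [212.5, 119.1] [ 0.5073 -0.208   0.05  ]
crank_handle 0.82 [260.7, 108.3] [ 0.482  -0.2498  0.074 ]
```

View pics/w0.png

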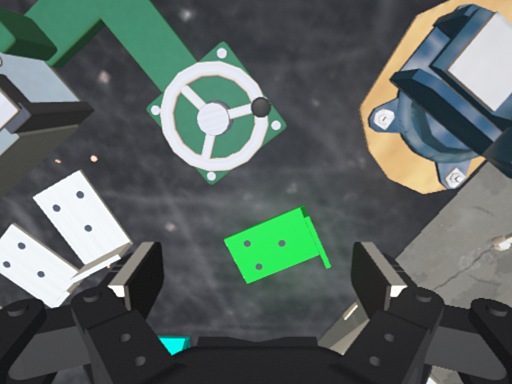

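Wrist view: hub at (212,118), handle at (261,106). There is a blue vise at (450,90) outside the wheel, so I'll check its clearance.

```bash
python3 - <<'E'
from h import *
T=env.get_image("wrist");S=env.get_image("scene")
for z in(0,.1):
  print("wrist",[ray(T,p,z)[:2].round(3).tolist() for p in((362,120),(440,192),(400,75),(392,80),(470,3))])
  print("scene",[ray(S,(100+u*.3,130+v*.3),z)[:2].round(3).tolist() for u,v in((580,595),(650,510),(730,475),(790,510))])
togo([.482,-.2498,.15],-121.2)
E
```

```text
wrist [[0.39, -0.323], [0.257, -0.338], [0.4, -0.384], [0.401, -0.374], [0.406, -0.479]]
scene [[0.298, -0.309], [0.409, -0.302], [0.489, -0.335], [0.491, -0.398]]
wrist [[0.418, -0.305], [0.32, -0.316], [0.424, -0.349], [0.426, -0.342], [0.429, -0.419]]
scene [[0.244, -0.347], [0.345, -0.341], [0.417, -0.37], [0.419, -0.428]]
pos [ 0.4401 -0.2061  0.2483] yaw_y -133.86 q [-39.1  15.4  84.1  -0.   80.6  94.8] F [-0.1 -0.   0.3] t 6.275
shift [0.0605 0.0025 0.0983] rz -12.66
```

```bash
M='python3 -m pendant'
$M '[[0.5,0.03,0.001,0.03,0,0,-0.11],[0.5,0.0605,0.0025,0.06,0,0,-0.221],[0.5,0.0605,0.0025,0.098,0,0,-0.221],[0.5,0.0605,0.0025,0.098,0,0,-0.221]]'
python3 - <<'E'
from h import *
togo([.482,-.2498,.076],-121.2)
r=env.get_image("wrist");cv2.imwrite("pics/w1.png",r["image"])
for k,z in(("wheel_hub",.05),("crank_handle",.074)):
    for d in env.tip_of("wrist",k): print(k,d["conf"],d["centre"],ray(r,d["centre"],z).round(4))
E
```

```text
time_s: 6.78
position: [0.481, -0.2493, 0.1482]
tool_rot: [[0.855, -0.519, -0.004], [-0.519, -0.855, 0.004], [-0.006, -0.001, -1.0]]
ft_force: [-0.4, 1.0, 0.3]
grip_width: 0.0428
gripper_force: 0.0
pos [ 0.481  -0.2493  0.1482] yaw_y -121.29 q [-39.9  26.5  84.5   0.   69.3  81.4] F [-0.4  1.   0.3] t 6.775
shift [ 0.0015 -0.      0.0722] rz -0.09
wheel_hub 0.61 [192.2, 194.8] [ 0.5076 -0.2082  0.05  ]
wheel_hub 0.42 [259.7, 205.3] [ 0.475  -0.2463  0.05  ]
crank_handle 0.94 [261.7, 204.2] [ 0.4822 -0.2521  0.074 ]
```

```bash
M='python3 -m pendant'
$M '[[0.5,0.002,0.001,0.035,0,0,0],[0.5,0.002,0.001,0.072,0,0,0],[0.5,0.002,0.001,0.072,0,0,0],[0,0.002,0.001,0.072,0,0,0],[0,0.002,0.001,0.072,0,0,0]]' 40
$M '[[0,0,0,0,0,0,0],[0,0,0,0,0,0,0]]'
$M '[[0,0.0083,-0.0007,0,0,0,-0.1745],[0,0.0164,-0.0029,0,0,0,-0.349],[0,0.024,-0.0064,0,0,0,-0.5236],[0,0.0309,-0.0112,0,0,0,-0.698],[0,0.0368,-0.0171,0,0,0,-0.8727]]'
```

```text
time_s: 7.55
position: [0.4839, -0.2526, 0.0806]
tool_rot: [[0.854, -0.52, 0.003], [-0.52, -0.854, -0.003], [0.004, 0.001, -1.0]]
ft_force: [-1.7, -0.7, 6.8]
grip_width: 0.017
gripper_force: 39.0
time_s: 7.8
position: [0.4839, -0.2526, 0.0806]
tool_rot: [[0.854, -0.52, 0.003], [-0.52, -0.854, -0.003], [0.004, 0.001, -1.0]]
ft_force: [-1.6, -0.1, 7.9]
grip_width: 0.017
gripper_force: 39.0
time_s: 8.43
position: [0.5241, -0.2548, 0.0806]
tool_rot: [[0.946, 0.325, 0.002], [0.325, -0.946, 0.002], [0.002, -0.001, -1.0]]
ft_force: [-2.8, 12.8, 11.5]
grip_width: 0.0167
gripper_force: 39.9
```

```bash
M='python3 -m pendant'
$M '[[0,0.0083,-0.0017,-0.003,0,0,-0.1745],[0,0.0164,-0.0039,-0.004,0,0,-0.349],[0,0.024,-0.0074,-0.004,0,0,-0.5236],[0,0.0309,-0.0122,-0.004,0,0,-0.698],[0,0.0368,-0.0181,-0.004,0,0,-0.8727]]'
$M '[[0,0.0083,-0.0007,0,0,0,-0.1745],[0,0.0164,-0.0029,0,0,0,-0.349],[0,0.024,-0.0064,0,0,0,-0.5236],[0,0.0309,-0.0112,0,0,0,-0.698],[0,0.0368,-0.0171,0,0,0,-0.8727]]'
```

```text
time_s: 9.05
position: [0.5517, -0.2255, 0.0808]
tool_rot: [[0.359, 0.933, -0.003], [0.933, -0.359, 0.004], [0.003, -0.005, -1.0]]
ft_force: [-2.0, 5.1, -14.8]
grip_width: 0.0163
gripper_force: 41.2
time_s: 9.68
position: [0.5473, -0.1851, 0.0808]
tool_rot: [[-0.484, 0.875, -0.007], [0.875, 0.484, 0.004], [0.007, -0.004, -1.0]]
ft_force: [-9.5, 1.0, -12.5]
grip_width: 0.0165
gripper_force: 41.4
```

```bash
M='python3 -m pendant'
$M '[[0,0.0083,-0.0017,0.002,0,0,-0.1745],[0,0.0164,-0.0039,0.002,0,0,-0.349],[0,0.024,-0.0074,0.002,0,0,-0.5236],[0,0.0309,-0.0122,0.002,0,0,-0.698],[0,0.0368,-0.0181,0.002,0,0,-0.8727]]'
python3 -c "
from h import *
togo([.508,-.21,.08])"
```

```text
time_s: 10.3
position: [0.5159, -0.163, 0.0808]
tool_rot: [[-0.982, 0.191, -0.0], [0.191, 0.982, 0.0], [0.0, 0.0, -1.0]]
ft_force: [-1.6, -3.2, -5.7]
grip_width: 0.0168
gripper_force: 42.0
pos [ 0.5159 -0.163   0.0808] yaw_y 78.98 q [ -30.1   31.3   89.4   -0.    59.3 -109.1] F [-1.6 -3.2 -5.7] t 10.3
shift [-0.0012 -0.0476  0.0008] rz None
```

```bash
M='python3 -m pendant'
$M '[[0,0.0083,-0.0007,0,0,0,-0.1745],[0,0.0164,-0.0029,0,0,0,-0.349],[0,0.024,-0.0064,0,0,0,-0.5236],[0,0.0309,-0.0112,0,0,0,-0.698]]'
$M '[[0.5,0,0,0,0,0,0],[0.5,0,0,0,0,0,0],[0.5,0,0,-0.012,0,0,0]]'
for i in 1 2 3 4 5; do $M '[[0.5,0,0,0,0,0,0.174],[0.5,0,0,0,0,0,0.348],[0.5,0,0,0,0,0,0.522],[0.5,0,0,0,0,0,0.696],[0.5,0,0,0,0,0,0.869]]' | grep -E "time|force"; done
python3 - <<'E'
from h import *
togo([.508,-.21,.081])
r=env.get_image("wrist");cv2.imwrite("pics/w2.png",r["image"])
for k,z in(("wheel_hub",.05),("crank_handle",.074)):
    for d in env.tip_of("wrist",k): print(k,d["conf"],d["centre"],ray(r,d["centre"],z).round(4))
E
```

```text
time_s: 10.8
position: [0.4833, -0.1678, 0.0807]
tool_rot: [[-0.875, -0.484, -0.0], [-0.484, 0.875, 0.001], [0.0, 0.001, -1.0]]
ft_force: [-0.8, -0.2, -6.1]
grip_width: 0.0168
gripper_force: 41.9
time_s: 11.18
position: [0.4841, -0.1681, 0.0926]
tool_rot: [[-0.878, -0.478, -0.001], [-0.478, 0.878, 0.0], [0.0, 0.001, -1.0]]
ft_force: [-0.7, 0.1, 0.7]
grip_width: 0.0424
gripper_force: 0.0
time_s: 11.8
ft_force: [-0.7, -0.6, 0.4]
gripper_force: 0.0
time_s: 12.42
ft_force: [-0.0, 0.3, -0.2]
gripper_force: 0.0
time_s: 13.05
ft_force: [-0.7, -0.2, -0.0]
gripper_force: 0.0
time_s: 13.68
ft_force: [0.2, 0.5, 0.0]
gripper_force: 0.0
time_s: 14.3
ft_force: [-0.7, -0.2, -0.5]
gripper_force: 0.0
pos [ 0.4844 -0.1683  0.0933] yaw_y -130.69 q [-32.4  28.1  93.2   0.   58.6  98.3] F [-0.7 -0.2 -0.5] t 14.3
shift [0.045  0.0162 0.0124] rz None
wheel_hub 0.67 [290.4, 148.2] [ 0.5076 -0.2098  0.05  ]
crank_handle 0.55 [259.8, 245.9] [ 0.4841 -0.1682  0.074 ]
```

```bash
M='python3 -m pendant'
$M '[[0.5,0,0,0.006,0,0,0.174],[0.5,0,0,0.012,0,0,0.345],[0.5,0,0,0.012,0,0,0.345],[0,0,0,0.012,0,0,0.345],[0,0,0,0.012,0,0,0.345]]' 40
$M '[[0,0,0,0,0,0,0],[0,0,0,0,0,0,0]]'
for i in 1 2 3 4 5; do $M '[[0,0.0007,0.0083,0,0,0,-0.1745],[0,0.0029,0.0164,0,0,0,-0.349],[0,0.0064,0.024,0,0,0,-0.5236],[0,0.0112,0.0309,0,0,0,-0.698],[0,0.0171,0.0368,0,0,0,-0.8727]]' | grep -E "pos|force|wid"; done
python3 -c "
from h import *
togo([.508,-.21,.08])"
```

```text
time_s: 15.08
position: [0.4841, -0.1683, 0.0808]
tool_rot: [[0.501, -0.865, 0.001], [-0.865, -0.501, -0.0], [0.001, -0.0, -1.0]]
ft_force: [-0.2, 0.4, 2.9]
grip_width: 0.0166
gripper_force: 38.9
time_s: 15.32
position: [0.4841, -0.1684, 0.0808]
tool_rot: [[0.5, -0.866, 0.001], [-0.866, -0.5, -0.0], [0.001, -0.0, -1.0]]
ft_force: [-1.2, 0.6, 5.5]
grip_width: 0.017
gripper_force: 39.2
position: [0.4599, -0.2007, 0.0808]
ft_force: [-2.2, 4.7, 8.8]
grip_width: 0.0164
gripper_force: 39.6
position: [0.4697, -0.24, 0.0808]
ft_force: [-7.3, 6.0, 11.9]
grip_width: 0.0163
gripper_force: 40.0
position: [0.5062, -0.2573, 0.0808]
ft_force: [-11.1, 4.7, 11.9]
grip_width: 0.0165
gripper_force: 40.3
position: [0.5423, -0.2405, 0.0807]
ft_force: [-16.8, 0.6, 13.0]
grip_width: 0.0166
gripper_force: 40.1
position: [0.553, -0.2027, 0.0808]
ft_force: [-15.6, -7.8, 9.4]
grip_width: 0.0169
gripper_force: 39.7
pos [ 0.553  -0.2027  0.0808] yaw_y 100.34 q [ -31.5   35.2   81.2   -0.3   63.9 -131.7] F [-15.6  -7.8   9.4] t 18.45
shift [0.0455 0.0009 0.001 ] rz None
```

```bash
M='python3 -m pendant'
$M '[[0.5,0,0,0,0,0,0],[0.5,0,0,0,0,0,0],[0.5,0,0,-0.012,0,0,0]]' | grep -E "pos|force"
for i in 1 2 3 4; do $M '[[0.5,0,0,0,0,0,0.174],[0.5,0,0,0,0,0,0.348],[0.5,0,0,0,0,0,0.522],[0.5,0,0,0,0,0,0.696],[0.5,0,0,0,0,0,0.785]]' | grep -E "ft_f"; done
python3 - <<'E'
from h import *
togo([.508,-.21,.081],-80)
r=env.get_image("wrist")
for k,z in(("wheel_hub",.05),("crank_handle",.074)):
    for d in env.tip_of("wrist",k): print(k,d["conf"],d["centre"],ray(r,d["centre"],z).round(4))
E
```

```text
position: [0.5549, -0.2015, 0.0919]
ft_force: [0.5, -0.4, -0.3]
gripper_force: 0.0
ft_force: [-0.2, 0.4, -0.8]
ft_force: [-0.5, 0.3, -0.7]
ft_force: [0.2, -0.7, -0.2]
ft_force: [-0.1, 0.1, -0.3]
pos [ 0.5555 -0.2018  0.0931] yaw_y -80.22 q [-31.4  34.4  80.3   0.   65.3  48.8] F [-0.1  0.1 -0.3] t 21.325
shift [-0.0482  0.      0.012 ] rz -0.22
crank_handle 0.9 [256.9, 250.6] [ 0.5536 -0.2013  0.074 ]
```

```bash
M='python3 -m pendant'
$M '[[0.5,-0.002,0,0.006,0,0,0],[0.5,-0.002,0,0.012,0,0,0],[0.5,-0.002,0,0.012,0,0,0],[0,-0.002,0,0.012,0,0,0],[0,-0.002,0,0.012,0,0,0]]' 40| grep -E "pos|force|wid"
$M '[[0,0,0,0,0,0,0],[0,0,0,0,0,0,0]]'| grep -E "pos|force|wid"
for i in 1 2 3; do $M '[[0,-0.0007,-0.0083,0,0,0,-0.1745],[0,-0.0029,-0.0164,0,0,0,-0.349],[0,-0.0064,-0.024,0,0,0,-0.5236],[0,-0.0112,-0.0309,0,0,0,-0.698],[0,-0.0171,-0.0368,0,0,0,-0.8727]]' | grep -E "pos|force|wid"; done
$M '[[0.5,0,0,0,0,0,0],[0.5,0,0,0,0,0,0],[0.5,0,0,-0.04,0,0,0],[0.5,0,0,-0.1,0,0,0],[0.5,0,0,-0.16,0,0,0]]'| grep -E "pos|force|wid"
python3 - <<'E'
from h import *
togo([.508,-.21,.081])
for c in("wrist","top","scene"):
  r=env.get_image(c); cv2.imwrite(f"pics/b_{c}.png",r["image"])
  for k,z in(("wheel_hub",.05),("crank_handle",.074),("keeper_front",.115)):
    for d in env.tip_of(c,k)[:1]: print(c,k,d["conf"],d["centre"],ray(r,d["centre"],z).round(4))
b=cv2.imread("pics/b_top.png");cv2.imwrite("pics/b1.png",cv2.resize(b[130:230,150:360],(798,380),interpolation=cv2.INTER_CUBIC))
E
```

```text
position: [0.5533, -0.202, 0.0805]
ft_force: [0.6, 0.3, 0.4]
grip_width: 0.0166
gripper_force: 39.0
position: [0.5533, -0.202, 0.0806]
ft_force: [-0.3, 0.1, 1.6]
grip_width: 0.0166
gripper_force: 39.0
position: [0.5302, -0.1687, 0.0805]
ft_force: [0.5, -0.7, 1.1]
grip_width: 0.017
gripper_force: 39.1
position: [0.4897, -0.1652, 0.0805]
ft_force: [2.4, -0.5, -1.0]
grip_width: 0.0168
gripper_force: 39.2
position: [0.4611, -0.1939, 0.0805]
ft_force: [4.2, 1.9, -0.3]
grip_width: 0.0166
gripper_force: 39.0
position: [0.4605, -0.1934, 0.2421]
ft_force: [0.1, -0.3, 0.3]
grip_width: 0.0431
gripper_force: 0.0
pos [ 0.4605 -0.1934  0.2421] yaw_y 69.9 q [ -36.4   17.    82.7   -0.    80.3 -106.3] F [ 0.1 -0.3  0.3] t 24.85
shift [-0.0504  0.0007  0.1611] rz None
wrist wheel_hub 0.9 [253.5, 212.0] [ 0.5033 -0.2114  0.05  ]
wrist crank_handle 0.56 [257.2, 177.7] [ 0.4639 -0.1929  0.074 ]
top wheel_hub 0.63 [328.0, 196.6] [ 0.5104 -0.2103  0.05  ]
top crank_handle 0.51 [324.1, 213.6] [ 0.4561 -0.1919  0.074 ]
top keeper_front 0.77 [224.5, 139.4] [0.6821 0.0967 0.115 ]
scene wheel_hub 0.62 [291.4, 236.8] [ 0.514  -0.2079  0.05  ]
scene crank_handle 0.88 [276.8, 240.3] [ 0.4547 -0.1941  0.074 ]
scene keeper_front 0.46 [254.8, 158.2] [0.6843 0.0857 0.115 ]
```

View pics/b1.png

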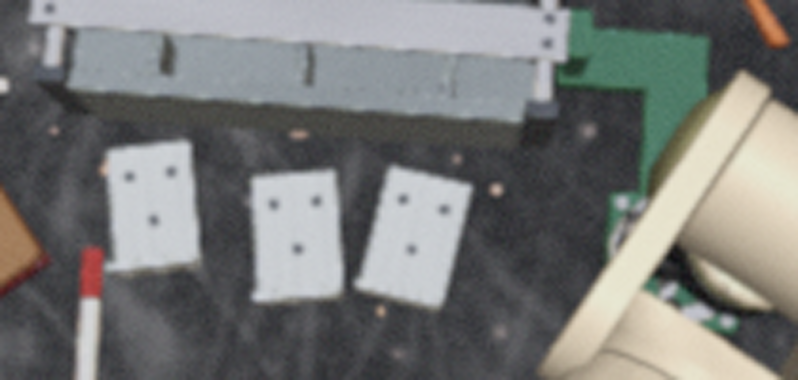

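Keeper fully retracted; three white brackets with far edges at crop (107,148)-(190,141), (252,176)-(335,170), (390,166)-(471,184).

```bash
cat >> h.py <<'E'
F=[.6315,.094,-.1045]
def inf(w):
    c,s=np.cos(F[2]),np.sin(F[2]);e=np.asarray(w)[:2]-np.array(F[:2]);return np.array([c*e[0]+s*e[1],-s*e[0]+c*e[1]])
E
python3 - <<'E'
from h import *
r=env.get_image("top")
c=lambda u,v:(150+u/3.8,130+v/3.8)
l,q=ray(r,c(75,95),.098),ray(r,c(525,122),.098);print("fence ends",l.round(4),q.round(4),np.arctan2(q[0]-l[0],-(q[1]-l[1])),np.hypot(*(l-q)[:2]),inf(l),inf(q))
for n,a,b in(("A",(107,148),(190,141)),("B",(252,176),(335,170)),("C",(390,166),(471,184))):
    a,b=inf(ray(r,c(*a),.006)),inf(ray(r,c(*b),.006)); m=(a+b)/2
    yaw=np.arctan2(-(b-a)[0]*-1,-(b-a)[1]) ;yaw=np.arctan2((b-a)[0],-(b-a)[1])
    print(n,"foot mid",m.round(4),"width",np.hypot(*(a-b)).round(4),"yaw",yaw.round(3),"lip mid",(m-.11*np.array([np.cos(yaw),np.sin(yaw)])).round(4))
E
```

```text
fence ends [0.6448 0.2649 0.098 ] [ 0.6105 -0.0904  0.098 ] -0.09622388796313393 0.3569075624939304 [-0.00457038  0.17135789] [-0.0016166  -0.18553745]
A foot mid [-0.0201  0.1303] width 0.0715 yaw 0.157 lip mid [-0.1287  0.1132]
B foot mid [-0.036  0.004] width 0.0708 yaw 0.145 lip mid [-0.1449 -0.0119]
C foot mid [-0.0294 -0.1122] width 0.0704 yaw -0.152 lip mid [-0.1382 -0.0955]
```

```bash
sed -i 's/^F=.*/F=[.629,.091,-.10]/' h.py; cat >> h.py <<'E'
def goF(x,y,z): togo(fw(F,[x,y,z]),np.degrees(F[2])+90)
E
python3 - <<'E'
from h import *
goF(-.19,-.095,.24)
E
```

```text
pos [ 0.4607 -0.1938  0.2399] yaw_y 70.03 q [ -36.4   17.2   82.9   -0.    80.  -106.4] F [-0.4 -0.1  0.5] t 25.5
shift [ 0.0999  0.1864 -0.    ] rz -14.24
```

```bash
M='python3 -m pendant'
$M '[[0,0.025,0.047,0,0,0,-0.06],[0,0.05,0.093,0,0,0,-0.12],[0,0.075,0.14,0,0,0,-0.18],[0,0.1,0.187,0,0,0,-0.249],[0,0.1,0.187,0,0,0,-0.249]]' | grep -E "pos|rot"
python3 - <<'E'
from h import *
goF(-.19,-.095,.24)
r=env.get_image("wrist");cv2.imwrite("pics/w3.png",r["image"]);T=np.array(r["pose"]);print(T[:3,3])
for k,z in(("foot_0",.003),("lip_0",.042)):
    for d in env.tip_of("wrist",k): print(k,round(float(d["conf"]),2),np.round(d["centre"]),inf(ray(r,d["centre"],z)).round(4))
E
```

```text
position: [0.4298, 0.0187, 0.2404]
tool_rot: [[-0.996, 0.094, -0.0], [0.094, 0.996, 0.0], [0.0, 0.0, -1.0]]
pos [0.4298 0.0187 0.2404] yaw_y 84.59 q [-13.4  10.1  92.6   0.   77.3 -98. ] F [-0.3 -0.  -0.1] t 26.125
shift [-0.0009 -0.0031  0.0004] rz 0.32
[0.3603151  0.02612216 0.36505015]
foot_0 0.98 [335. 280.] [-0.0343  0.0113]
foot_0 0.83 [363. 106.] [-0.2516  0.0259]
foot_0 0.78 [429. 291.] [-0.0185  0.1356]
foot_0 0.64 [148. 110.] [-0.2461 -0.2109]
foot_0 0.19 [333. 242.] [-0.0881  0.0043]
lip_0 0.89 [29. 87.] [-0.2686 -0.3112]
lip_0 0.8 [334. 214.] [-0.1401 -0.0069]
lip_0 0.71 [292.  31.] [-0.3196 -0.0587]
lip_0 0.71 [507.  29.] [-0.3222  0.1395]
lip_0 0.65 [446. 229.] [-0.1228  0.1177]
lip_0 0.64 [255. 219.] [-0.1339 -0.0926]
lip_0 0.63 [ 56. 256.] [-0.0885 -0.3159]
lip_0 0.59 [430. 252.] [-0.0954  0.1036]
```

View pics/w3.png

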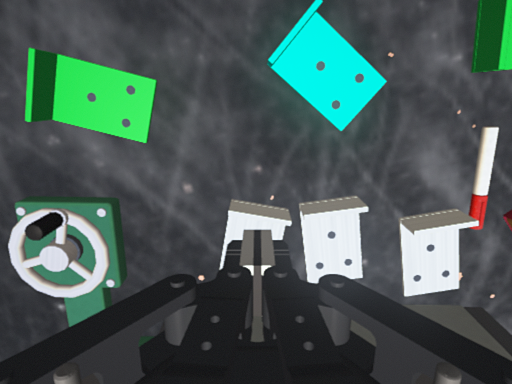

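```bash
M='python3 -m pendant'
$M '[[0,0,-0.006,0.06,0,0,0],[0,0,-0.006,0.12,0,0,0],[0,0,-0.006,0.17,0,0,0],[0,0,-0.006,0.198,0,0,0],[0,0,-0.006,0.198,0,0,0]]' | grep -E "pos|force"
$M '[[0,-0.01,0,0,0,0,0],[0,-0.02,0,0,0,0,0],[0,-0.03,0,0,0,0,0],[0,-0.036,0,0,0,0,0],[0,-0.042,0,0,0,0,0]]' | grep -E "pos|ft_force"
$M '[[0,-0.005,0,0,0,0,0],[0,-0.01,0,0,0,0,0],[0,-0.015,0,0,0,0,0],[0,-0.02,0,0,0,0,0],[0,-0.022,0,0,0,0,0]]' | grep -E "pos|ft_force"
python3 - <<'E'
from h import *
s=env.observe();print(inf(s["position"]),s["position"][2])
r=env.get_image("wrist");cv2.imwrite("pics/w4.png",r["image"])
E
```

```text
position: [0.4295, 0.009, 0.0409]
ft_force: [0.0, -0.7, 0.3]
gripper_force: 0.0
position: [0.4715, 0.0061, 0.0423]
ft_force: [-3.7, -0.4, 2.5]
position: [0.4941, 0.0036, 0.0423]
ft_force: [-3.5, 0.1, 3.4]
[-0.12554595 -0.1003907 ] 0.0422849791439203
```

View pics/w4.png

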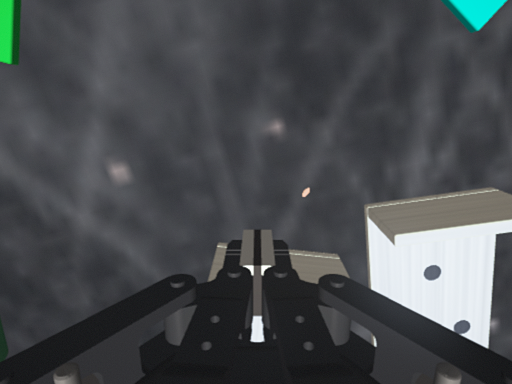

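In contact with C's lip (220–350, 250), sliding at about 3.6 N. Next I push on to the fence.

```bash
M='python3 -m pendant'
for i in 1 2 3; do $M '[[0,-0.002,0,0,0,0,0],[0,-0.004,0,0,0,0,0]]' | grep -E "pos|ft_force"; done
python3 -c "
from h import *
s=env.observe();print(inf(s['position']),s['position'][2])"
```

```text
position: [0.4949, 0.0037, 0.0421]
ft_force: [-18.7, -2.5, 15.1]
position: [0.4953, 0.0037, 0.0419]
ft_force: [-33.0, -3.7, 25.7]
position: [0.4956, 0.0037, 0.0418]
ft_force: [-49.9, -5.0, 39.0]
[-0.12398232 -0.10017913] 0.04182414998510764
```

```bash
M='python3 -m pendant'
$M '[[0,0.003,0,-0.0095,0,0,0],[0,0,0,-0.0187,0,0,0],[0,-0.004,0,-0.0276,0,0,0],[0,-0.009,0,-0.0361,0,0,0],[0,-0.015,0,-0.0441,0,0,0]]' | grep -E "pos|ft_force"
$M '[[0,-0.0063,0,-0.0076,0,0,0],[0,-0.0133,0,-0.0145,0,0,0],[0,-0.0209,0,-0.0208,0,0,0],[0,-0.029,0,-0.0264,0,0,0],[0,-0.0375,0,-0.0312,0,0,0]]' | grep -E "pos|ft_force"
python3 - <<'E'
from h import *
s=env.observe();print(inf(s["position"]),s["position"][2])
r=env.get_image("scene");cv2.imwrite("pics/s5.png",cv2.resize(r["image"][130:290,150:340],(712,600),interpolation=cv2.INTER_CUBIC))
E
```

```text
position: [0.5163, 0.0009, 0.086]
ft_force: [-20.7, -6.0, 12.5]
position: [0.5573, -0.0039, 0.1198]
ft_force: [-12.7, -6.0, 19.0]
[-0.06188438 -0.10160826] 0.11983823375878526
```

View pics/s5.png

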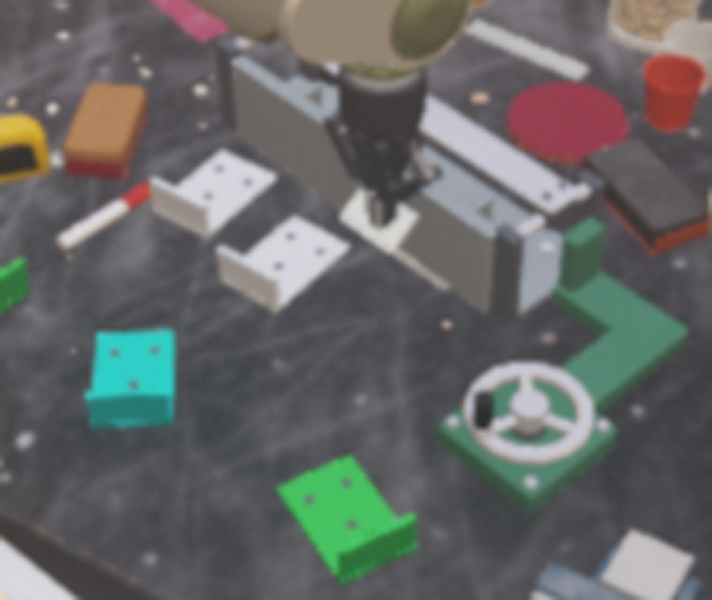

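C is tipping as planned (tilted about 50°, fingertip on the lip at (385,210)). I continue the arc.

```bash
M='python3 -m pendant'
$M '[[0,-0.009,0,-0.0041,0,0,0],[0,-0.0183,0,-0.0075,0,0,0],[0,-0.0278,0,-0.01,0,0,0],[0,-0.0375,0,-0.0116,0,0,0],[0,-0.0472,0,-0.0125,0,0,0]]' | grep -E "pos|ft_force"
$M '[[0,-0.0079,0,0,0,0,0],[0,-0.0157,0,0.001,0,0,0],[0,-0.0234,0,0.0028,0,0,0],[0,-0.0234,0,0.0028,0,0,0]]' | grep -E "pos|ft_force"
python3 - <<'E'
from h import *
s=env.observe();print(inf(s["position"]),s["position"][2])
r=env.get_image("scene");cv2.imwrite("pics/s6.png",cv2.resize(r["image"][130:230,180:320],(700,500),interpolation=cv2.INTER_CUBIC))
E
```

```text
position: [0.6066, -0.0084, 0.132]
ft_force: [-0.1, -2.6, 8.0]
position: [0.6301, -0.011, 0.1298]
ft_force: [-1.5, -4.6, 13.6]
[ 0.01126248 -0.10142534] 0.12982821562831526
```

View pics/s6.png

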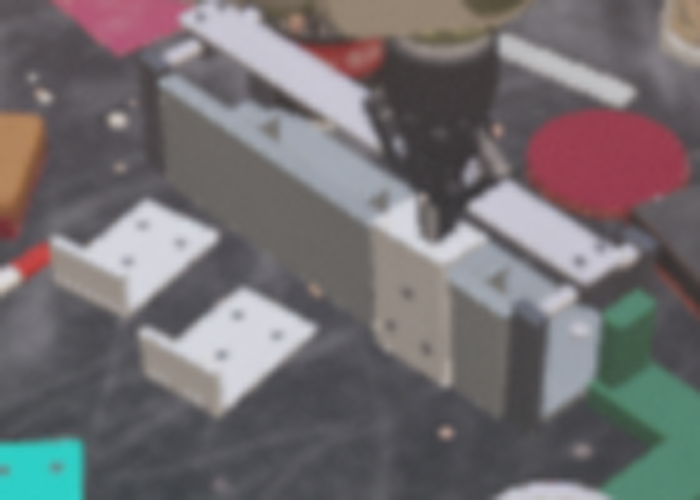

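C stands hooked on the fence (410,290). I lift off and go to B.

```bash
M='python3 -m pendant'
$M '[[0,0,0,-0.03,0,0,0],[0,0,0,-0.07,0,0,0],[0,0.06,0.03,-0.07,0,0,0],[0,0.11,0.06,-0.07,0,0,0],[0,0.16,0.099,-0.07,0,0,0]]' | grep -E "pos|ft_force"
$M '[[0,0.04,0,0,0,0,0],[0,0.04,0,0,0,0,0]]' | grep -E "pos|ft_force"
python3 - <<'E'
from h import *
goF(-.19,-.003,.042)
r=env.get_image("wrist");cv2.imwrite("pics/w7.png",r["image"])
for k,z in(("foot_0",.003),("lip_0",.042)):
    for d in env.tip_of("wrist",k): print(k,round(float(d["conf"]),2),np.round(d["centre"]),inf(ray(r,d["centre"],z)).round(4))
E
```

```text
position: [0.4784, 0.1046, 0.1975]
ft_force: [1.0, 1.1, -0.5]
position: [0.4383, 0.1086, 0.1978]
ft_force: [0.3, 0.2, -0.0]
pos [0.4383 0.1086 0.1978] yaw_y 84.39 q [ -1.2  14.8  94.1   0.   71.  -85.6] F [ 0.3  0.2 -0. ] t 32.3
shift [-0.0014 -0.0015  0.1558] rz 0.12
foot_0 0.79 [ 45. 113.] [-0.2455 -0.2072]
lip_0 0.77 [434.  14.] [-0.325  0.139]
lip_0 0.67 [252. 231.] [-0.1387 -0.0052]
lip_0 0.64 [187.  18.] [-0.321  -0.0559]
lip_0 0.59 [378. 242.] [-0.1275  0.1168]
```

```bash
M='python3 -m pendant'
$M '[[0,0,-0.0015,0.05,0,0,0],[0,0,-0.0015,0.1,0,0,0],[0,0,-0.0015,0.14,0,0,0],[0,0,-0.0015,0.156,0,0,0],[0,0,-0.0015,0.156,0,0,0]]' | grep -E "pos|ft_force"
$M '[[0,-0.01,0,0,0,0,0],[0,-0.02,0,0,0,0,0],[0,-0.03,0,0,0,0,0],[0,-0.04,0,0,0,0,0],[0,-0.05,0,0,0,0,0]]' | grep -E "pos|ft_force"
$M '[[0,-0.004,0,0,0,0,0],[0,-0.008,0,0,0,0,0],[0,-0.012,0,0,0,0,0],[0,-0.014,0,0,0,0,0]]' | grep -E "pos|ft_force"
for i in 1 2; do $M '[[0,-0.002,0,0,0,0,0],[0,-0.003,0,0,0,0,0]]' | grep -E "pos|ft_force"; done
python3 -c "
from h import *
s=env.observe();print(inf(s['position']),s['position'][2])"
```

```text
position: [0.4403, 0.1059, 0.0401]
ft_force: [1.0, 0.8, 0.3]
position: [0.4895, 0.1014, 0.0414]
ft_force: [-4.5, 0.6, 3.8]
position: [0.5037, 0.0999, 0.0413]
ft_force: [-4.2, 1.1, 2.0]
position: [0.505, 0.0998, 0.0412]
ft_force: [-10.8, 1.3, 7.6]
position: [0.5055, 0.0999, 0.0412]
ft_force: [-20.7, 1.2, 17.2]
[-0.12379883 -0.0034661 ] 0.04116433876474227
```

```bash
M='python3 -m pendant'
$M '[[0,-0.0026,0,-0.0095,0,0,0],[0,-0.006,0,-0.0187,0,0,0],[0,-0.0102,0,-0.0276,0,0,0],[0,-0.0152,0,-0.0361,0,0,0],[0,-0.0209,0,-0.0441,0,0,0]]' | grep -E "pos|ft_force"
$M '[[0,-0.0063,0,-0.0076,0,0,0],[0,-0.0133,0,-0.0145,0,0,0],[0,-0.0209,0,-0.0208,0,0,0],[0,-0.029,0,-0.0264,0,0,0],[0,-0.0375,0,-0.0312,0,0,0]]' | grep -E "pos|ft_force"
$M '[[0,-0.009,0,-0.0041,0,0,0],[0,-0.0183,0,-0.0075,0,0,0],[0,-0.0278,0,-0.01,0,0,0],[0,-0.0375,0,-0.0116,0,0,0],[0,-0.0472,0,-0.0125,0,0,0]]' | grep -E "pos|ft_force"
$M '[[0,-0.0079,0,0,0,0,0],[0,-0.0157,0,0.001,0,0,0],[0,-0.0234,0,0.0028,0,0,0],[0,-0.0234,0,0.0028,0,0,0]]' | grep -E "pos|ft_force"
python3 - <<'E'
from h import *
s=env.observe();print(inf(s["position"]),s["position"][2])
r=env.get_image("scene");cv2.imwrite("pics/s8.png",cv2.resize(r["image"][130:230,180:320],(700,500),interpolation=cv2.INTER_CUBIC))
E
```

```text
position: [0.5264, 0.0987, 0.085]
ft_force: [-17.6, 5.8, 9.8]
position: [0.5668, 0.0952, 0.1189]
ft_force: [-11.1, 7.9, 20.3]
position: [0.6166, 0.0895, 0.1318]
ft_force: [0.3, 2.7, 11.9]
position: [0.6405, 0.0872, 0.1297]
ft_force: [1.6, 4.3, 15.5]
[ 0.01177476 -0.00266129] 0.12965368748713724
```

View pics/s8.png

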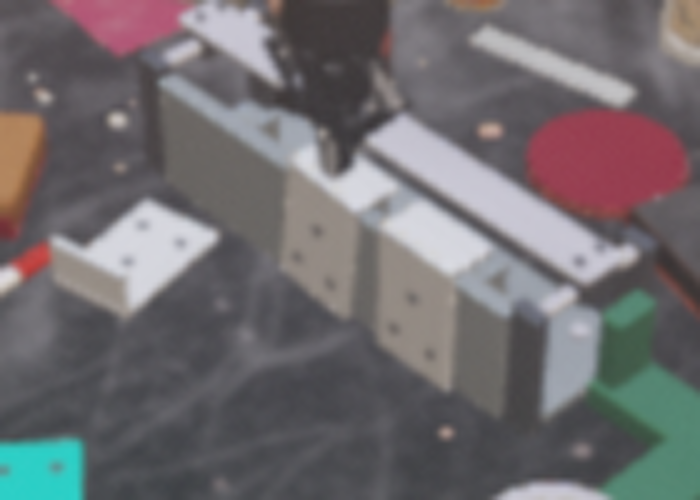

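B stands too. Now A.

```bash
M='python3 -m pendant'
$M '[[0,0,0,-0.03,0,0,0],[0,0,0,-0.07,0,0,0],[0,0.06,0.04,-0.07,0,0,0],[0,0.11,0.08,-0.07,0,0,0],[0,0.16,0.121,-0.07,0,0,0]]' | grep -E "pos|ft_force"
$M '[[0,0.03,0,0,0,0,0],[0,0.03,0,0,0,0,0]]' | grep -E "pos|ft_force"
python3 - <<'E'
from h import *
goF(-.18,.119,.042)
r=env.get_image("wrist")
for k,z in(("foot_0",.003),("lip_0",.042)):
    for d in env.tip_of("wrist",k): print(k,round(float(d["conf"]),2),np.round(d["centre"]),inf(ray(r,d["centre"],z)).round(4))
E
```

```text
position: [0.4992, 0.2144, 0.1966]
ft_force: [0.2, 0.5, -0.5]
position: [0.4692, 0.2172, 0.1969]
ft_force: [1.2, -0.7, -0.2]
pos [0.4692 0.2172 0.1969] yaw_y 84.41 q [ 11.7  21.1  84.6  -0.   74.3 -72.7] F [ 1.2 -0.7 -0.2] t 38.0
shift [0.0086 0.0094 0.1548] rz 0.14
foot_0 0.81 [169.  86.] [-0.2509  0.0273]
foot_0 0.69 [ 80. 306.] [-0.0075 -0.0944]
foot_0 0.69 [310. 168.] [-0.1722  0.1649]
lip_0 0.95 [262. 227.] [-0.1236  0.1162]
```

```bash
M='python3 -m pendant'
$M '[[0,0.006,0.009,0.05,0,0,0],[0,0.006,0.009,0.1,0,0,0],[0,0.006,0.009,0.14,0,0,0],[0,0.006,0.009,0.155,0,0,0],[0,0.006,0.009,0.155,0,0,0]]' | grep -E "pos|ft_force"
$M '[[0,-0.01,0,0,0,0,0],[0,-0.02,0,0,0,0,0],[0,-0.03,0,0,0,0,0],[0,-0.04,0,0,0,0,0],[0,-0.044,0,0,0,0,0]]' | grep -E "pos|ft_force"
$M '[[0,-0.003,0,0,0,0,0],[0,-0.006,0,0,0,0,0],[0,-0.008,0,0,0,0,0]]' | grep -E "pos|ft_force"
python3 -c "
from h import *
s=env.observe();print(inf(s['position']),s['position'][2])"
```

```text
position: [0.4657, 0.2257, 0.0411]
ft_force: [0.1, -0.4, 0.7]
position: [0.509, 0.2215, 0.0413]
ft_force: [-4.2, 0.0, 1.8]
position: [0.5168, 0.2209, 0.0413]
ft_force: [-4.2, 0.2, 2.2]
[-0.12461474  0.11802005] 0.04128595858703245
```

```bash
M='python3 -m pendant'
for i in 1 2 3; do $M '[[0,-0.002,0,0,0,0,0],[0,-0.003,0,0,0,0,0]]' | grep -E "pos|ft_force"; done
python3 -c "
from h import *
s=env.observe();print(inf(s['position']),s['position'][2])"
```

```text
position: [0.5175, 0.2208, 0.0412]
ft_force: [-13.3, 1.7, 8.8]
position: [0.5179, 0.2208, 0.0411]
ft_force: [-24.8, 3.7, 16.4]
position: [0.5183, 0.2208, 0.0411]
ft_force: [-35.6, 4.9, 26.5]
[-0.12309353  0.1181406 ] 0.0411224919536126
```

```bash
M='python3 -m pendant'
$M '[[0,0,0,-0.0095,0,0,0],[0,-0.0025,0,-0.0187,0,0,0],[0,-0.0067,0,-0.0276,0,0,0],[0,-0.0117,0,-0.0361,0,0,0],[0,-0.0175,0,-0.0441,0,0,0]]' | grep -E "pos|ft_force"
$M '[[0,-0.0063,0,-0.0076,0,0,0],[0,-0.0133,0,-0.0145,0,0,0],[0,-0.0209,0,-0.0208,0,0,0],[0,-0.029,0,-0.0264,0,0,0],[0,-0.0375,0,-0.0312,0,0,0]]' | grep -E "pos|ft_force"
$M '[[0,-0.009,0,-0.0041,0,0,0],[0,-0.0183,0,-0.0075,0,0,0],[0,-0.0278,0,-0.01,0,0,0],[0,-0.0375,0,-0.0116,0,0,0],[0,-0.0472,0,-0.0125,0,0,0]]' | grep -E "pos|ft_force"
$M '[[0,-0.0079,0,0,0,0,0],[0,-0.0157,0,0.001,0,0,0],[0,-0.0234,0,0.0028,0,0,0],[0,-0.0234,0,0.0028,0,0,0]]' | grep -E "pos|ft_force"
$M '[[0,0,0,-0.03,0,0,0],[0,0,0,-0.07,0,0,0],[0.5,0.06,0,-0.08,0,0,0],[0.5,0.11,0,-0.09,0,0,0],[0.5,0.17,0,-0.1,0,0,0]]' | grep -E "pos|ft_force"
python3 - <<'E'
from h import *
s=env.observe();print(inf(s["position"]),s["position"][2])
r=env.get_image("scene");cv2.imwrite("pics/s9.png",cv2.resize(r["image"][130:230,180:320],(700,500),interpolation=cv2.INTER_CUBIC))
hub=np.array([.508,-.2098]);goF(-.09,-.315,.2);togo([.461,-.193,.12],160.4-180)
E
```

```text
position: [0.5389, 0.2195, 0.0853]
ft_force: [-19.6, 5.6, 12.7]
position: [0.5797, 0.2164, 0.1197]
ft_force: [-12.0, 6.4, 21.7]
position: [0.6298, 0.2109, 0.1328]
ft_force: [-0.1, 3.0, 13.9]
position: [0.6539, 0.2084, 0.1309]
ft_force: [1.2, 3.3, 18.9]
position: [0.4807, 0.2242, 0.2266]
ft_force: [0.3, 0.4, 0.2]
[-0.16086432  0.11777825] 0.226598969916898
pos [0.4736 0.2252 0.2275] yaw_y 84.43 q [ 12.5  20.2  80.4   0.   79.5 -72. ] F [-4.1  3.1  1. ] t 43.575
shift [-0.0769 -0.4332  0.0274] rz 0.16
pos [0.4736 0.2252 0.2275] yaw_y 84.43 q [ 12.5  20.2  80.4   0.   79.5 -72. ] F [-4.1  3.1  1. ] t 43.575
shift [-0.0284 -0.4174  0.1075] rz 104.03
```

View pics/s9.png

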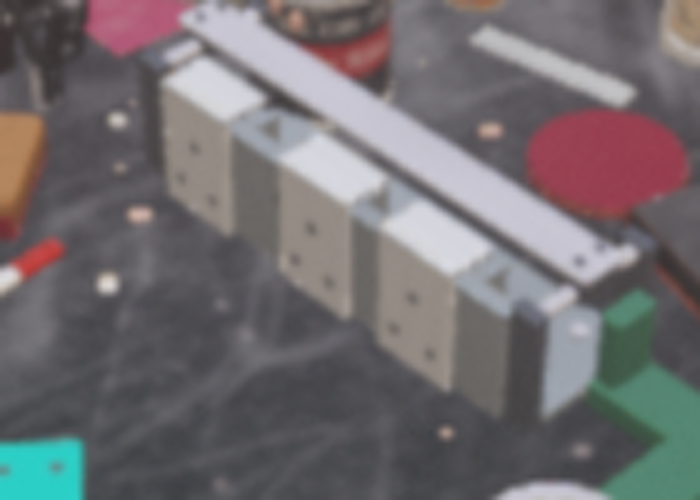

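All three stand hooked on the fence, with the keeper still back behind them. Now back to the wheel to crank forward.

```bash
M='python3 -m pendant'
$M '[[0.5,-0.004,-0.05,0,0,0,0],[0.5,-0.008,-0.1,0,0,0,0],[0.5,-0.012,-0.15,0,0,0,0],[0.5,-0.016,-0.2,0,0,0,0],[0.5,-0.016,-0.22,0,0,0,0]]' | grep -E "pos|ft_force"
$M '[[0.5,-0.004,-0.05,0,0,0,0.06],[0.5,-0.008,-0.1,0,0,0,0.12],[0.5,-0.012,-0.15,0,0,0,0.18],[0.5,-0.012,-0.197,0.03,0,0,0.244],[0.5,-0.012,-0.197,0.06,0,0,0.244]]' | grep -E "pos|ft_force"
python3 - <<'E'
from h import *
togo([.461,-.193,.081],70.4)
r=env.get_image("wrist")
for k,z in(("wheel_hub",.05),("crank_handle",.074)):
    for d in env.tip_of("wrist",k): print(k,d["conf"],d["centre"],ray(r,d["centre"],z).round(4))
E
```

```text
position: [0.4761, 0.0013, 0.2265]
ft_force: [-0.2, -0.8, 0.1]
position: [0.4682, -0.1968, 0.1656]
ft_force: [-0.0, 0.3, 0.1]
pos [ 0.4682 -0.1968  0.1656] yaw_y 70.06 q [ -36.2   22.2   88.8   -0.    68.9 -106.2] F [-0.   0.3  0.1] t 44.825
shift [0.0083 0.0012 0.0846] rz -0.34
wheel_hub 0.41 [257.1, 188.8] [ 0.4679 -0.1953  0.05  ]
crank_handle 0.92 [257.3, 190.1] [ 0.4623 -0.1931  0.074 ]
```

```bash
M='python3 -m pendant'
$M '[[0.5,0.0075,0.001,0.0,0,0,0],[0.5,0.0075,0.001,0.045,0,0,0],[0.5,0.0075,0.001,0.0845,0,0,0],[0.5,0.0075,0.001,0.0845,0,0,0],[0,0.0075,0.001,0.0845,0,0,0]]' 40| grep -E "pos|force|wid"
$M '[[0,0,0,0,0,0,0],[0,0,0,0,0,0,0],[0,0,0,0,0,0,0]]'| grep -E "pos|force|wid"
for i in 1 2 3 4 5; do $M '[[0,-0.0007,0.0083,0,0,0,0.1745],[0,-0.0029,0.0164,0,0,0,0.349],[0,-0.0064,0.024,0,0,0,0.5236],[0,-0.0112,0.0309,0,0,0,0.698],[0,-0.0171,0.0368,0,0,0,0.8727]]' | grep -E "pos|force|wid"; done
$M '[[0.5,0,0,0,0,0,0],[0.5,0,0,0,0,0,0],[0.5,0,0,-0.012,0,0,0]]' | grep -E "pos|force"
for i in 1 2 3 4 5; do $M '[[0.5,0,0,0,0,0,-0.174],[0.5,0,0,0,0,0,-0.348],[0.5,0,0,0,0,0,-0.522],[0.5,0,0,0,0,0,-0.696],[0.5,0,0,0,0,0,-0.873]]' | grep -E "ft_f"; done
python3 - <<'E'
from h import *
togo([.508,-.21,.081])
r=env.get_image("wrist")
for k,z in(("wheel_hub",.05),("crank_handle",.074)):
    for d in env.tip_of("wrist",k): print(k,d["conf"],d["centre"],ray(r,d["centre"],z).round(4))
E
```

```text
position: [0.4621, -0.1902, 0.0838]
ft_force: [-6.2, -3.1, 1.9]
grip_width: 0.026
gripper_force: 2.3
position: [0.462, -0.1905, 0.084]
ft_force: [-3.0, -1.0, 4.6]
grip_width: 0.0167
gripper_force: 38.8
position: [0.4923, -0.1636, 0.0841]
ft_force: [5.2, -15.3, -5.0]
grip_width: 0.0168
gripper_force: 39.1
position: [0.5308, -0.1678, 0.084]
ft_force: [-8.0, -18.3, 0.3]
grip_width: 0.0166
gripper_force: 39.9
position: [0.5541, -0.1992, 0.084]
ft_force: [-4.8, -6.5, 2.1]
grip_width: 0.0165
gripper_force: 40.1
position: [0.5452, -0.2396, 0.0841]
ft_force: [3.7, -9.9, -4.1]
grip_width: 0.0167
gripper_force: 39.5
position: [0.5079, -0.2588, 0.0841]
ft_force: [-0.7, -20.0, -4.3]
grip_width: 0.0166
gripper_force: 39.5
position: [0.5069, -0.2535, 0.0942]
ft_force: [-0.1, 0.1, 0.5]
gripper_force: 0.0
ft_force: [-0.0, 0.1, 0.2]
ft_force: [-0.1, -0.4, 0.3]
ft_force: [-0.2, -0.0, -0.2]
ft_force: [-0.7, 1.2, -0.2]
ft_force: [-0.1, 0.4, -0.1]
pos [ 0.5073 -0.2538  0.0949] yaw_y 70.81 q [ -38.5   32.3   84.2    0.    63.4 -109.4] F [-0.1  0.4 -0.1] t 52.6
shift [0.0138 0.0416 0.0139] rz None
wheel_hub 0.86 [332.0, 198.3] [ 0.5066 -0.2078  0.05  ]
wheel_hub 0.2 [249.0, 247.3] [ 0.5197 -0.2617  0.05  ]
crank_handle 0.83 [249.2, 245.8] [ 0.5078 -0.2568  0.074 ]
```

```bash
M='python3 -m pendant'
$M '[[0.5,-0.0018,-0.0036,0,0,0,-0.17],[0.5,-0.0018,-0.0036,0.012,0,0,-0.34],[0.5,-0.0018,-0.0036,0.012,0,0,-0.34],[0,-0.0018,-0.0036,0.012,0,0,-0.34],[0,-0.0018,-0.0036,0.012,0,0,-0.34]]' 40| grep -E "pos|force|wid"
$M '[[0,0,0,0,0,0,0],[0,0,0,0,0,0,0]]'| grep -E "pos|rot|force|wid"
for i in 1 2 3 4 5; do $M '[[0,0.0083,0.0007,0,0,0,0.1745],[0,0.0164,0.0029,0,0,0,0.349],[0,0.024,0.0064,0,0,0,0.5236],[0,0.0309,0.0112,0,0,0,0.698],[0,0.0368,0.0171,0,0,0,0.8727]]' | grep -E "pos|force|wid"; done
$M '[[0.5,0,0,0,0,0,0],[0.5,0,0,0,0,0,0],[0.5,0,0,-0.012,0,0,0]]' | grep -E "pos|force"
for i in 1 2 3 4 5; do $M '[[0.5,0,0,0,0,0,-0.174],[0.5,0,0,0,0,0,-0.348],[0.5,0,0,0,0,0,-0.522],[0.5,0,0,0,0,0,-0.696],[0.5,0,0,0,0,0,-0.873]]' | grep -E "ft_f"; done
python3 - <<'E'
from h import *
togo([.508,-.21,.081])
for c in("wrist","top"):
  r=env.get_image(c)
  for k,z in(("wheel_hub",.05),("crank_handle",.074),("keeper_front",.115)):
    for d in env.tip_of(c,k)[:1]: print(c,k,d["conf"],d["centre"],ray(r,d["centre"],z).round(4),inf(ray(r,d["centre"],z)).round(4))
E
```

```text
position: [0.5076, -0.2581, 0.0825]
ft_force: [-0.1, 0.8, 2.5]
grip_width: 0.0168
gripper_force: 39.0
position: [0.5076, -0.258, 0.0825]
tool_rot: [[-1.0, 0.003, 0.001], [0.003, 1.0, -0.0], [-0.001, -0.0, -1.0]]
ft_force: [-0.7, 0.4, 5.8]
grip_width: 0.0168
gripper_force: 39.3
position: [0.4704, -0.2421, 0.0825]
ft_force: [-2.0, -4.3, 4.6]
grip_width: 0.0164
gripper_force: 39.3
position: [0.4589, -0.2024, 0.0825]
ft_force: [-8.8, -4.9, 9.2]
grip_width: 0.0167
gripper_force: 39.8
position: [0.4821, -0.1685, 0.0824]
ft_force: [-10.5, -2.8, 9.6]
grip_width: 0.0169
gripper_force: 39.9
position: [0.5226, -0.1648, 0.0824]
ft_force: [-11.6, -1.5, 11.8]
grip_width: 0.0164
gripper_force: 40.1
position: [0.5512, -0.1931, 0.0824]
ft_force: [-9.8, 2.8, 11.9]
grip_width: 0.0169
gripper_force: 40.3
position: [0.5522, -0.1932, 0.0935]
ft_force: [0.4, 0.3, 0.1]
gripper_force: 0.0
ft_force: [0.0, 0.0, -0.5]
ft_force: [0.3, -0.2, -0.7]
ft_force: [-0.0, 0.0, -0.1]
ft_force: [0.1, -0.5, -0.3]
ft_force: [0.7, 0.2, 0.5]
pos [ 0.5527 -0.1936  0.0946] yaw_y 90.37 q [ -30.9   33.8   81.1   -0.    65.  -121.2] F [0.7 0.2 0.5] t 60.25
shift [ 0.0449 -0.0161  0.0136] rz None
wrist wheel_hub 0.63 [227.9, 141.4] [ 0.5057 -0.2082  0.05  ] [-0.0928 -0.3101]
wrist crank_handle 0.94 [256.2, 241.7] [ 0.5523 -0.1929  0.074 ] [-0.048  -0.2902]
top keeper_front 0.74 [226.8, 150.6] [0.6474 0.0904 0.115 ] [0.0184 0.0012]
```

```bash
M='python3 -m pendant'
$M '[[0.5,0.001,0.0005,0,0,0,-0.17],[0.5,0.001,0.0005,0.012,0,0,-0.36],[0.5,0.001,0.0005,0.012,0,0,-0.36],[0,0.001,0.0005,0.012,0,0,-0.36],[0,0.001,0.0005,0.012,0,0,-0.36]]' 40| grep -E "pos|force|wid"
$M '[[0,0,0,0,0,0,0],[0,0,0,0,0,0,0]]'| grep -E "pos|rot|force|wid"
for i in 1 2 3 4; do $M '[[0,0.0007,-0.0083,0,0,0,0.1745],[0,0.0029,-0.0164,0,0,0,0.349],[0,0.0064,-0.024,0,0,0,0.5236],[0,0.0112,-0.0309,0,0,0,0.698],[0,0.0171,-0.0368,0,0,0,0.8727]]' | grep -E "pos|force|wid"; done
$M '[[0,0.0007,-0.0083,0,0,0,0.1745],[0,0.0029,-0.0164,0,0,0,0.349],[0,0.0064,-0.024,0,0,0,0.5236],[0,0.0069,-0.0249,0,0,0,0.545],[0,0.0069,-0.0249,0,0,0,0.545]]' | grep -E "pos|force|wid"
$M '[[0.5,0,0,0,0,0,0],[0.5,0,0,0,0,0,0],[0.5,0,0,-0.04,0,0,0],[0.5,0,0,-0.1,0,0,0],[0.5,0,0,-0.15,0,0,0]]' | grep -E "pos|force"
python3 - <<'E'
from h import *
togo([.508,-.21,.081])
for c in("wrist","top","scene"):
  r=env.get_image(c)
  for k,z in(("wheel_hub",.05),("crank_handle",.074),("keeper_front",.115)):
    for d in env.tip_of(c,k)[:1]: print(c,k,d["conf"],d["centre"],ray(r,d["centre"],z).round(4),inf(ray(r,d["centre"],z)).round(4))
  if c=="scene": cv2.imwrite("pics/s10.png",cv2.resize(r["image"][130:270,180:320],(600,600),interpolation=cv2.INTER_CUBIC))
E
```

```text
position: [0.5518, -0.1933, 0.0824]
ft_force: [-0.3, 0.8, 0.8]
grip_width: 0.0166
gripper_force: 39.0
position: [0.5518, -0.1933, 0.0824]
tool_rot: [[-0.936, -0.351, 0.001], [-0.351, 0.936, -0.001], [-0.001, -0.001, -1.0]]
ft_force: [0.7, 0.1, 4.9]
grip_width: 0.0169
gripper_force: 39.3
position: [0.5485, -0.234, 0.0824]
ft_force: [-2.7, 0.8, 6.6]
grip_width: 0.0166
gripper_force: 39.5
position: [0.5152, -0.2578, 0.0824]
ft_force: [-2.4, -0.8, 6.6]
grip_width: 0.0167
gripper_force: 39.5
position: [0.4755, -0.2477, 0.0823]
ft_force: [-4.1, -0.9, 7.1]
grip_width: 0.0165
gripper_force: 39.5
position: [0.4576, -0.2105, 0.0823]
ft_force: [-4.5, 0.1, 8.1]
grip_width: 0.0168
gripper_force: 39.9
position: [0.4646, -0.1849, 0.0823]
ft_force: [-4.7, 3.0, 10.7]
grip_width: 0.0171
gripper_force: 40.0
position: [0.4652, -0.1857, 0.2338]
ft_force: [0.0, -0.8, -0.3]
gripper_force: 0.0
pos [ 0.4652 -0.1857  0.2338] yaw_y -120.64 q [-35.3  17.5  83.4   0.   79.   85.3] F [ 0.  -0.8 -0.3] t 65.275
shift [ 0.0491 -0.0009  0.1529] rz None
wrist crank_handle 0.84 [259.0, 177.8] [ 0.4645 -0.1858  0.074 ] [-0.1361 -0.2918]
top wheel_hub 0.78 [327.8, 197.4] [ 0.508  -0.2096  0.05  ] [-0.0904 -0.3112]
top crank_handle 0.65 [379.0, 170.1] [ 0.5825 -0.3633  0.074 ] [-0.0009 -0.4567]
top keeper_front 0.94 [223.7, 151.3] [0.6456 0.0996 0.115 ] [0.0157 0.0102]
scene wheel_hub 0.63 [247.0, 161.1] [0.716  0.1496 0.05  ] [0.0807 0.067 ]
scene crank_handle 0.66 [220.0, 163.5] [0.6172 0.1961 0.074 ] [-0.0222  0.1034]
scene keeper_front 0.75 [242.8, 164.3] [0.6297 0.0954 0.115 ] [0.0003 0.0045]
```

View pics/s10.png

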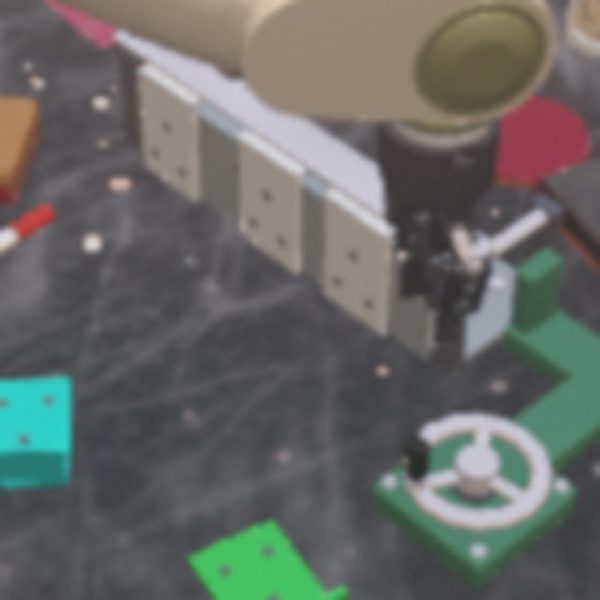

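Brackets upright, keeper over the lips and flush (wheel ≈ 12.97 rad), gripper clear.

```bash
python3 -c "
from rig import env
print(env.close_job())"
```

```text
the job is handed in; nothing more can be done
None
```

The job is handed in (no verdict was returned): by my camera readings all three white brackets stand hooked on the fence, the keeper is flush at a wheel reading of about 12.97 rad, and I moved nothing else on the bench on purpose.

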